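Park the index plunger and turn the pump stand

ROBOT

A 7-joint arm with a two-finger parallel gripper is mounted at the origin on the work surface. World frame = base frame: x ahead of the robot, y to its left, z up, the work surface at z = 0. Lengths are in m, angles in rad, forces in N, time in s.
With the tool pointing down it reaches from about 0.4 to 0.875 m from the base axis. Payload 6.5 kg.
Tool frame: the origin (TCP) lies midway between the tips of the shut fingers; the grasp point (between the pads) lies grip_point_offset behind it (grip_point_offset is the distance from the TCP to the grasp point, in m); z points along the fingers, x is the direction in which the jaws open and shut, and the axes are right-handed (so a half turn about z gives the same grasp; the last joint's range is limited). The gripper opens to 85 mm and grips with 20 to 120 N. Pads are 22 mm wide; open, the fingers measure 114 mm over their backs; the gripper's body (76 mm by 85 mm) begins 54 mm behind the grasp point. The pads swing forward as they close: fully open they stand 13 mm farther back than shut.
Start: joints at [1.169, 0.536, -0.004, 1.538, 0.003, 1.067, -0.071], TCP at [0.214, -0.614, 0.231] pointing down, gripper open.
Joint ranges: [-2.7, 2.7], [-0.37, 2.16], [-1.27, 1.26], [0.24, 2.4], [-1.31, 4.45], [0.19, 1.91], [-2.76, 2.76]. Speed limits (rad/s): [2.39, 2.39, 3.14, 3.14, 3.14, 3.14, 3.14].

INTERFACE

Orientations are given as a rotation vector (axis times angle).
In Python, from bench import * gives the robot as it stands.
- The arm moves only by the tool carry_out, never from a script. Its argument "commands" is a list of rows, each a list of 7 numbers: the opening, from 0 (shut) to 1 (fully open), then the shift along the tool's x, y, z each as a share of 0.2 m, from -1 to 1, then the turn, a rotation vector about the tool's x, y, z each as a share of 180 degrees, from -1 to 1. In form: [[fingers, x, y, z, ax, ay, az], ...]. A call has 1 to 5 rows; each row is the pose to reach, as a shift and turn from the pose measured when the call began, along the tool's axes at that moment, turning the shorter way round; what a row does not reach only later rows make up. A row lasts 1/8 s, in which the tool goes at most 62.5 mm and 10.7 degrees, less where a joint would pass 70% of its speed; a pose out of reach is approached as far as the arm can. A call with a number of a shift or a turn outside -1 to 1 is refused whole. A call with a gripper value outside its range is refused whole. The fingers move at their own pace and stop on an object; "force" is the grip in N (left out, the last holds). Time passes only in rows, so rows that repeat a pose let the fingers close. It gives the time, the measured TCP pose, the force and the opening at its end, in the units of the state.
- read_state(): the state, without advancing time (a new reading comes with each control period).
- grab_frame(name): name is "scene" or "top" or "wrist"; returns the picture (384x512x3 uint8, blue, green, red); there is no depth.
- camera_model(name): a dict with "intrinsics" (3x3 intrinsics, pixels), "k1" (the pictures are not rectified: a ray, as slopes to the right and down, at radius r is drawn at 1 + k1 r^2 times it, then the intrinsics apply), "R" (3x3) and "t" (3): a world point X has camera coordinates R X + t; the wrist camera has in their place "hand_eye" (4x4, takes a point from camera to tool coordinates, whose origin is the TCP and whose axes are the tool frame's). Camera axes: x right, y down, z forward; pixel columns grow to the right and rows downward; lengths in m; the calibration is good to about 2 mm. A picture is of the moment at which its call begins: read the wrist's pose just before it. camera_model takes no time and is no camera call.
- finish_job(): hands the job in, once; it reports no verdict.
Trained networks look in the newest picture that a camera, given by its name, has taken for a name from the list of things; names that differ only in an ending like _2 or _b are one class to them, and where a whole thing is asked for, a point or a joint stands for the part that bears it (a point fixed in the world has none). Each returns a list of dicts, best first, with "confidence" (0 to 1); they miss things now and then, are a little off and sometimes report something else, mostly with a low value. They report only what shows in the picture. A call takes as long as a camera call.
- search_frame(camera, query): "location" ([x, y, z] in m, in world coordinates, good to about 4 mm: the middle of the surface that is visible of it).
- place_of(camera, query): "location" ([x, y, z] in m, in world coordinates, good to about 4 mm: a listed point, or the origin of a listed thing).
The state is a dict: "time_s": time; "joint_positions": joint angles; "dq": joint speeds; "effort": joint torques, N m; "tool_pos": TCP position; "ee_rot": TCP orientation; "force": force on the tool from outside, world axes, zero at the start; "torque": the same for the moment, N m; "finger_gap": finger opening in m.
Only numpy, scipy, OpenCV 4.12 (cv2) and the standard library are available. Lean on these libraries where they do the work, as an engineer would, in place of code of your own. Each camera call takes 0.05 s, during which the arm holds its last target.

TASK

The small coolant pump on the bench stand has to be turned round. Pull the sprung T-handle index plunger straight up, twist it anticlockwise (seen from above) until its cross key drops into the rest notch and let go, so that it stays retracted by itself; then swing the turntable clockwise by its upright post, a quarter turn, fully up to its stop, and leave it there. Feel for the plunger's stops and its notch and do not force it against them, and do not disturb the other things on the bench.

Things in the scene. Friction and masses are not known exactly. Their poses are not given: they have to be found in the camera images.
- stand: Grey steel base plate of the indexing stand, bolted down, 210 x 200 x 12 mm. Origin: on the bench (z = 0) under the turntable's axis; z up. The plate runs from x -125 to +85 mm and y -100 to +100 mm in its own axes. The plunger's axis is vertical at its (-66, 0) mm, in a bridge whose top is 52 mm over the bench.
- plunger: Sprung index plunger: vertical 10 mm rod with a T-bar on top, 0.14 kg. Origin: centre of the T-bar, 106 mm over the bench when home (down). T-bar 44 mm long along its own x, 10 mm wide, 14 mm high; 22 mm clear between its underside and the sleeve's rim when home. At the start its +x points away from the turntable. Spring: 8 N at home, 12 N lifted 21 mm, damped.
- sleeve: Steel cam sleeve, 64 mm across, 25 mm high, fixed on the bridge round the plunger's axis. Origin: on the axis at its foot, 52 mm over the bench; its +x points along the deep slot. Nothing but the deep slot and the rest notch breaks its flat rim on the way anticlockwise.
- sleeve_rim (a point): Centre of the sleeve's flat rim, 77 mm over the bench. The rest notch is a radial groove 5.6 mm wide, 4 mm deep in the rim, in a dark clamped ring set differently each time: anywhere 49 to 84 degrees anticlockwise (from above) of the deep slot, not measured. Rest the key lightly on the rim and turn slowly until it drops 4 mm. A key on the flat rim is not parked.
- plunger_lift (a joint): Lift of the plunger in m: 0 home (its tip 14 mm deep in the turntable's hole), 0.017 parked in the rest notch (tip 3 mm clear of the turntable), 0.021 on the flat rim, 0.027 against the top stop.
- turntable (a joint): Angle of the turntable in rad: 0 at the start, where the plunger locks it; grows clockwise seen from above; 1.571 at its stop. Steel disc of radius 75 mm, top 36 mm over the bench; an electric coolant pump 56 mm across, its top 86 mm over the bench, is clamped at its centre. It turns stiffly (about 2 N at the post).
- post_grip (a point): Grip point on the axis of the upright steel post of the turntable, 95 mm over the bench. The post is 14 mm in diameter, its top 110 mm over the bench, 60 mm from the turntable's axis: at the stand's (0, 60) mm at the start and at its (60, 0) mm at the stop.
- socket: Wrench socket, 24 mm across, 30 mm high, standing on the base plate; leave it.
- bolt: Bolt standing on its head on the base plate, 34 mm high; leave it.
- spray: Spray can, 54 mm across, 170 mm high; leave it.
- tin: Tin, 80 mm across, 90 mm high; leave it.
- bearing: Ball bearing ring, 52 mm across, 15 mm high; leave it.
- wrench: Wrench lying on the bench; leave it.
- screwdriver: Screwdriver lying on the bench; leave it.
- cross_key (a point): Outer end of the plunger's cross key, a square-edged bar 4 mm wide, 5 mm high, that sticks out of the rod along the plunger's +x to 33 mm from the axis, 47.5 mm below the T-bar's centre. At the start it lies in the sleeve's deep slot and cannot turn; it can turn only when the plunger is lifted more than 21 mm, above the rim. A hard top stop ends the lift at 27 mm.

How it is judged:
On the way, in this order (a step that is already met when the one before it is completed fails the run):
1. the plunger is parked in its rest notch and let go, before the turntable turns (value of joint plunger_lift between 0.0155 and 0.0188 m and contact force between the fingers and plunger below 0.1 N and value of joint turntable below 0.1 rad), for 0.2 s.
2. the turntable is swung to its stop (value of joint turntable above 1.5 rad), for 0.2 s.
At the end, for the whole second after the job is handed in: The plunger rests in its rest notch (lifted 15.5 to 18.8 mm) by itself and the turntable stands still at its stop (turned at least 1.50 rad), all released (value of joint plunger_lift between 0.0155 and 0.0188 m and value of joint turntable above 1.5 rad and velocity of joint turntable between -0.05 and 0.05 rad/s); the robot touches nothing.
It fails at once if the plunger is forced against its top stop, the sleeve or the notch walls with more than 35 N (contact force between plunger and sleeve above 35 N).
It fails at once if the turntable is forced against the plunger with more than 35 N (contact force between plunger and turntable above 35 N).
It fails at once if a bystander is moved more than 30 mm (distance of any of socket, bolt, spray, tin, bearing, wrench, screwdriver from where it was at the start of the episode above 0.03 m).
It also fails if it takes over 72 s, if anything falls off the work surface, if the arm or the gripper's body presses on something with over 40 N, if the wrist force passes 120 N, or if a joint passes its speed limit or range.

## Working session

There is one attempt and no reset: what is moved stays moved. The work goes in short steps, Python scripts to look and compute and a tool call to move; the robot and the scene stay as the last step left them, time stands still between calls to the robot, and variables do not carry over. Pictures are saved under pics/ and viewed, and the job is handed in when it is done.

Besides the shell and the picture viewer there is one more tool, called after "Request:" as name(argument=value, ...) on one line, values as JSON. carry_out: Moves the arm, as the interface text tells. Its arguments: {"type":"object","properties":{"commands":{"type":"array","items":{"type":"array","items":{"type":"number"}}},"force":{"type":"number"}},"required":["commands"]}

```bash
ls; mkdir -p pics; python3 - <<'E'
from bench import *
import cv2
s=read_state();print(s)
for n in ["scene","top","wrist"]:
    im=grab_frame(n);cv2.imwrite(f"pics/a_{n}.png",im)
    m=camera_model(n);print(n,m)
for c in ["scene","top"]:
  for q in ["stand","plunger","sleeve","sleeve_rim","post_grip","cross_key","spray","tin","socket","bolt"]:
    r=place_of(c,q);print(c,q,[(x["confidence"],[round(v,4) for v in x["location"]]) for x in r[:2]])
print(read_state()["time_s"])
E
```

```text
pics
{'time_s': 0.0, 'joint_positions': array([ 1.16879923,  0.53719493, -0.00445242,  1.5388799 ,  0.0026131 ,
        1.06730113, -0.07119858]), 'dq': array([-0.00052546, -0.00178939, -0.00136929,  0.00031726,  0.00084908,
        0.00011776,  0.00047994]), 'effort': array([ 2.03215477e-04, -5.83399844e+01,  1.04878955e+00, -2.59099299e+01,
        1.23880390e-02,  9.52319882e-03,  7.67060953e-06]), 'tool_pos': array([ 0.21396439, -0.61309567,  0.23039169]), 'ee_rot': array([-2.56076604e+00,  1.81832853e+00,  2.39174415e-03]), 'force': array([-0.80784451, -0.76822642,  0.25142432]), 'torque': array([-0.04647654, -0.0504401 , -0.01674731]), 'finger_gap': 0.08561487090301627}
scene {'intrinsics': array([[357.6090573 ,   0.        , 253.80879048],
       [  0.        , 357.6090573 , 191.81271095],
       [  0.        ,   0.        ,   1.        ]]), 'k1': 0.012225919178301754, 'R': array([[ 0.0493296 ,  0.99878012,  0.00220596],
       [ 0.72496469, -0.03428649, -0.68793214],
       [-0.68701731,  0.03553466, -0.72577166]]), 't': array([-0.06032614, -0.36425295,  1.11618752])}
top {'i
[... 1225 characters left out ...]
(0.75, [0.454, -0.0599, 0.0572])]
scene spray [(0.62, [0.5828, 0.1083, -0.0028])]
scene tin []
scene socket [(0.77, [0.5699, -0.2079, 0.0112])]
scene bolt [(0.63, [0.4569, -0.1507, 0.0083])]
top stand [(0.93, [0.5449, -0.1035, -0.0024])]
top plunger [(0.42, [0.4823, -0.0747, 0.1043])]
top sleeve [(0.7, [0.4849, -0.0746, 0.0513])]
top sleeve_rim [(0.68, [0.4853, -0.0783, 0.0729])]
top post_grip [(0.89, [0.5712, -0.0493, 0.0943])]
top cross_key [(0.64, [0.4537, -0.0622, 0.0633]), (0.2, [0.5652, -0.203, 0.0136])]
top spray []
top tin [(0.89, [0.6781, 0.053, 0.0017])]
top socket [(0.48, [0.5658, -0.2043, 0.0097]), (0.33, [0.5707, -0.049, 0.0976])]
top bolt [(0.62, [0.4546, -0.1478, 0.011])]
1.15
```

View pics/a_scene.png

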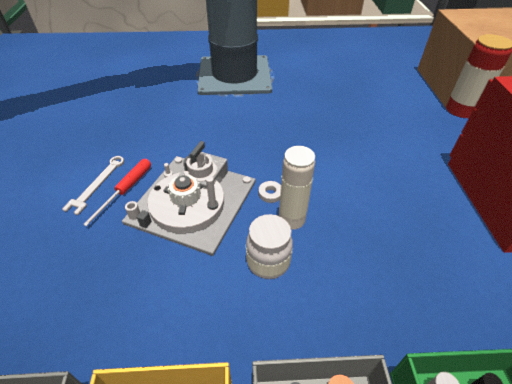

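View pics/a_top.png

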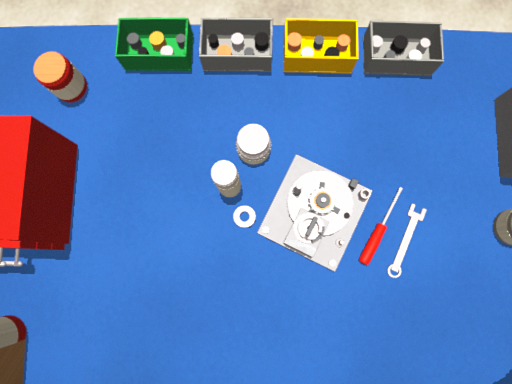

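```bash
cat > h.py <<'E'
from bench import *
import numpy as np, cv2
from scipy.spatial.transform import Rotation as R
def rel(pos,yaw,s=None,n=True):
    """tool down with tool x at yaw(deg); prints row shares"""
    s=s or read_state()
    R0=R.from_rotvec(s["ee_rot"])
    y=np.radians(yaw)
    M=np.array([[np.cos(y),np.sin(y),0],[np.sin(y),-np.cos(y),0],[0,0,-1]]).T
    M=np.column_stack([[np.cos(y),np.sin(y),0],[np.sin(y),-np.cos(y),0],[0,0,-1]])
    d=R0.inv().apply(np.array(pos)-s["tool_pos"])/0.2
    rv=(R0.inv()*R.from_matrix(M)).as_rotvec()/np.pi
    print("rel",np.round(d,4),np.round(rv,4)); return d,rv
def st():
    s=read_state(); M=R.from_rotvec(s["ee_rot"]).as_matrix()
    print("t",round(s["time_s"],3),"pos",np.round(s["tool_pos"],4),"yaw",round(np.degrees(np.arctan2(M[1,0],M[0,0])),2),"zax",np.round(M[:,2],3),"F",np.round(s["force"],2),"T",np.round(s["torque"],3),"gap",round(s["finger_gap"],4),"q7",np.round(s["joint_positions"],2))
    return s
E
python3 - <<'E'
from h import *
import bench
print([x for x in dir(bench) if not x.startswith('__')])
try: print(grip_point_offset)
except Exception as e: print(e)
s=st()
rel([0.4,-0.3,0.25],-100,s)
rel([0.484,-0.0755,0.22],-115,s)
# fit stand pose
E
```

```text
['Unreachable', 'camera_model', 'finish_job', 'grab_frame', 'grip_point_offset', 'place_of', 'read_state', 'search_frame']
0.0187
t 1.15 pos [ 0.2142 -0.6137  0.2313] yaw -70.76 zax [ 0.  0. -1.] F [-0.09 -0.29 -0.21] T [-0.045 -0.022  0.001] gap 0.0857 q7 [ 1.17  0.54 -0.    1.54  0.    1.07 -0.07]
rel [-1.1746 -1.394  -0.0935] [-0.      0.      0.1625]
rel [-2.096  -2.1604  0.0565] [-0.      0.      0.2458]
```

Request:
carry_out(commands=[[1, -0.95, -0.98, -0.05, 0, 0, 0.12], [1, -0.95, -0.98, -0.05, 0, 0, 0.12], [1, -0.95, -0.98, -0.05, 0, 0, 0.12], [1, -0.95, -0.98, -0.05, 0, 0, 0.12], [1, -0.95, -0.98, -0.05, 0, 0, 0.12]], force=40)

```text
time_s: 1.78
tool_pos: [0.3387, -0.366, 0.2417]
ee_rot: [-2.18, 2.26, -0.0]
force: [0.4, -0.8, 0.5]
finger_gap: 0.0855
```

```bash
python3 - <<'E'
from h import *
s=st()
rel([0.484,-0.0755,0.23],-115,s)
E
```

```text
t 1.775 pos [ 0.3387 -0.366   0.2417] yaw -92.06 zax [ 0.001  0.001 -1.   ] F [ 0.44 -0.77  0.52] T [-0.087  0.035 -0.03 ] gap 0.0855 q7 [ 0.75  0.27 -0.02  1.92  0.    0.95 -0.88]
rel [-1.4777 -0.6736  0.0601] [-0.0002  0.0003  0.1275]
```

Request:
carry_out(commands=[[1, -0.98, -0.45, 0.0, 0, 0, 0.09], [1, -0.98, -0.45, 0.0, 0, 0, 0.09], [1, -0.98, -0.45, 0.0, 0, 0, 0.09], [1, -0.98, -0.45, 0.0, 0, 0, 0.09], [1, -0.98, -0.45, 0.0, 0, 0, 0.09]])

```text
time_s: 2.4
tool_pos: [0.4373, -0.1701, 0.2422]
ee_rot: [-1.847, 2.538, 0.0]
force: [-0.2, 0.2, 0.1]
finger_gap: 0.0854
```

```bash
python3 - <<'E'
from h import *
s=st()
rel([0.484,-0.0755,0.20],-115,s)
cv2.imwrite("pics/b_wrist.png",grab_frame("wrist"))
for q in ["stand","plunger","sleeve","sleeve_rim","post_grip","cross_key","bolt"]:
    r=place_of("wrist",q);print(q,[(x["confidence"],[round(v,4) for v in x["location"]]) for x in r[:2]])
E
```

```text
t 2.4 pos [ 0.4373 -0.1701  0.2422] yaw -107.89 zax [ 0.002  0.002 -1.   ] F [-0.15  0.17  0.14] T [-0.043 -0.007  0.01 ] gap 0.0854 q7 [ 0.38  0.22 -0.11  1.98  0.03  0.94 -1.63]
rel [-0.5215 -0.0766  0.2122] [-0.0004  0.0007  0.0395]
stand [(0.73, [0.5471, -0.0994, 0.001])]
plunger [(0.66, [0.4876, -0.0736, 0.1045])]
sleeve [(0.63, [0.4852, -0.0735, 0.0501]), (0.31, [0.4579, -0.0605, 0.0579])]
sleeve_rim [(0.55, [0.4865, -0.076, 0.0704]), (0.55, [0.4531, -0.1481, 0.0092])]
post_grip [(0.79, [0.5688, -0.048, 0.0906]), (0.16, [0.455, -0.1533, 0.009])]
cross_key [(0.85, [0.453, -0.0569, 0.0609])]
bolt [(0.63, [0.5474, -0.0987, -0.001]), (0.47, [0.4542, -0.1495, 0.0102])]
```

View pics/b_wrist.png

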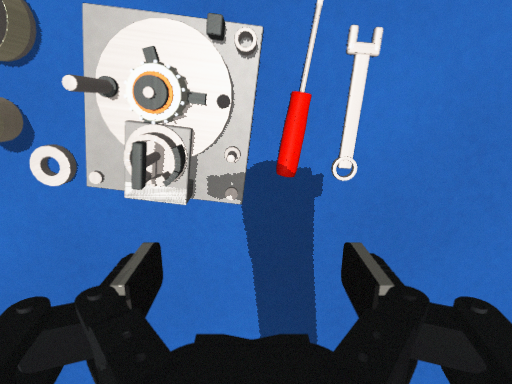

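```bash
cat >> h.py <<'E'
def wray(px,s,z):
    m=camera_model("wrist"); K=m["intrinsics"];H=m["hand_eye"]
    d=np.array([m["k1"],0,0,0,0.])
    u=cv2.undistortPoints(np.array([[px]],float),K,d)[0,0]
    Rt=R.from_rotvec(s["ee_rot"]).as_matrix()
    v=Rt@H[:3,:3]@np.array([u[0],u[1],1]); o=s["tool_pos"]+Rt@H[:3,3]
    return o+v*(z-o[2])/v[2]
def wproj(X,s):
    m=camera_model("wrist"); K=m["intrinsics"];H=m["hand_eye"]
    Rt=R.from_rotvec(s["ee_rot"]).as_matrix()
    p=np.linalg.inv(H)@np.append(Rt.T@(np.array(X)-s["tool_pos"]),1)
    u=p[:2]/p[2]; u=u*(1+m["k1"]*(u@u)); return K[:2,:2]@u+K[:2,2]
E
python3 - <<'E'
from h import *
im=cv2.imread("pics/b_wrist.png")[0:220,50:280]
cv2.imwrite("pics/b_zoom.png",cv2.resize(im,None,fx=2.7,fy=2.7,interpolation=cv2.INTER_CUBIC))
from scipy.optimize import least_squares
P=[((-66,0),p) for p in [(.4832,-.0759),(.4846,-.0705),(.4869,-.0735),(.4823,-.0747),(.4849,-.0746),(.4853,-.0783),(.4876,-.0736),(.4852,-.0735),(.4865,-.076)]]
P+=[((0,60),p) for p in [(.5678,-.0496),(.5712,-.0493),(.5688,-.048)]]
P+=[((-99,0),p) for p in [(.454,-.0599),(.4537,-.0622),(.453,-.0569)]]
P+=[((0,0),p) for p in [(.5449,-.1035),(.5471,-.0994)]]
A=np.array([a for a,_ in P])/1000;B=np.array([b for _,b in P])
def f(x):
    c,s=np.cos(x[2]),np.sin(x[2]);return ((A@np.array([[c,s],[-s,c]])+x[:2])-B).ravel()
r=least_squares(f,[.545,-.1,-.43],loss='soft_l1',f_scale=.002);x=r.x
print(x,np.degrees(x[2]),np.abs(r.fun).mean())
c,s=np.cos(x[2]),np.sin(x[2])
for n,p in dict(pl=(-.066,0),post0=(0,.06),post1=(.06,0)).items(): print(n,x[:2]+np.array([c*p[0]-s*p[1],s*p[0]+c*p[1]]))
E
```

```text
[ 0.54449278 -0.10254478 -0.43877576] -25.139999302457902 0.0014743313163756479
pl [ 0.4847448 -0.0745059]
post0 [ 0.56998267 -0.04822843]
post1 [ 0.59880913 -0.12803467]
```

View pics/b_zoom.png

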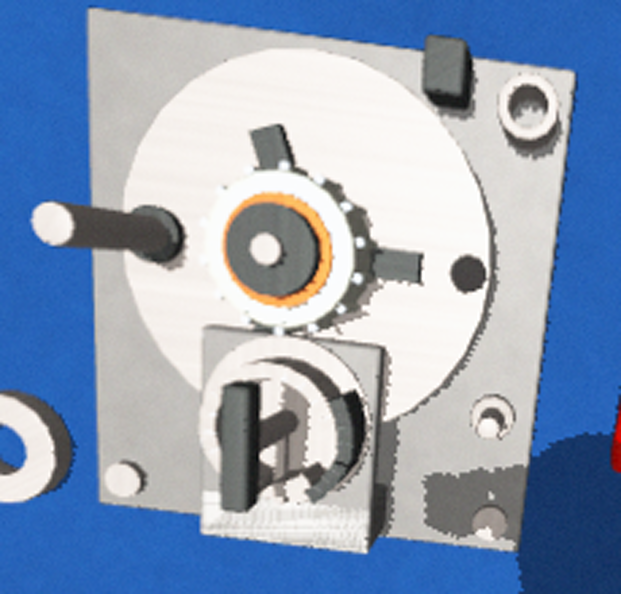

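```bash
python3 - <<'E'
from h import *
s=read_state()
for p in [(50+228/2.7,384/2.7),(50+258/2.7,384/2.7),(50+222/2.7,509/2.7),(50+253/2.7,510/2.7)]:
    print(np.round(wray(p,s,0.113),4))
print(wproj([.4847,-.0745,.113],s),50+240/2.7,447/2.7)
p=wproj([.57,-.0482,.110],s);print(p,50+52/2.7,222/2.7)
rel([0.4847,-0.0745,0.17],-115.1)
E
```

```text
[ 0.5027 -0.0881  0.113 ]
[ 0.4995 -0.0975  0.113 ]
[ 0.4644 -0.0685  0.113 ]
[ 0.4608 -0.0784  0.113 ]
[128.91859827 165.99395141] 138.88888888888889 165.55555555555554
[60.22741328 81.24114399] 69.25925925925927 82.22222222222221
rel [-0.5508 -0.0769  0.36  ] [-0.0002  0.0003  0.0375]
```

```bash
python3 - <<'E'
from h import *
s=st()
cv2.imwrite("pics/c_wrist.png",grab_frame("wrist"))
s=st()
cv2.imwrite("pics/c2_wrist.png",grab_frame("wrist"))
a=cv2.imread("pics/b_wrist.png");b=cv2.imread("pics/c_wrist.png");c=cv2.imread("pics/c2_wrist.png")
print(cv2.phaseCorrelate(a[:220,:,1].astype(float),b[:220,:,1].astype(float)),cv2.phaseCorrelate(c[:220,:,1].astype(float),b[:220,:,1].astype(float)))
for p in ([.4847,-.0745,.113],[.57,-.0482,.110]): print(wproj(p,s))
im=b[0:220,50:280]
cv2.imwrite("pics/c_zoom.png",cv2.resize(im,None,fx=2.7,fy=2.7,interpolation=cv2.INTER_CUBIC))
E
```

```text
t 2.8 pos [ 0.4353 -0.1743  0.2419] yaw -108.36 zax [ 0.001  0.001 -1.   ] F [ 0.81 -0.01 -0.22] T [ 0.009 -0.011  0.01 ] gap 0.0856 q7 [ 0.38  0.22 -0.11  1.99  0.03  0.94 -1.63]
t 2.85 pos [ 0.4354 -0.1741  0.2419] yaw -108.34 zax [ 0.001  0.001 -1.   ] F [-0.49 -0.05 -0.21] T [ 0.017 -0.027  0.013] gap 0.0853 q7 [ 0.38  0.22 -0.11  1.99  0.03  0.94 -1.63]
((-5.046263551821369, 0.49075974055277527), 0.9113595035785259) ((-0.20480292205672868, 0.48799980802445475), 0.9987259624779741)
[129.13196039 165.98147708]
[60.47309115 81.20901617]
```

View pics/c_zoom.png

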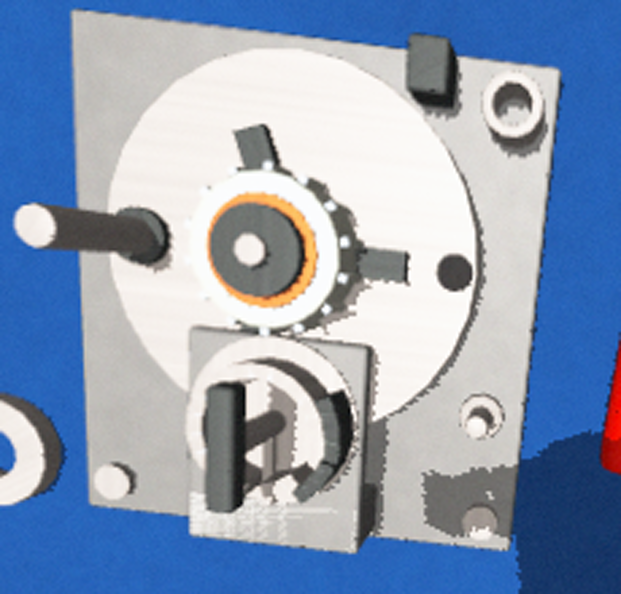

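```bash
python3 - <<'E'
from h import *
s=read_state()
E=[wray((50+u/2.7,v/2.7),s,0.113) for u,v in [(213,385),(244,385),(208,510),(240,511)]]
E=np.array(E);print(np.round(E,4),E.mean(0)); d=E[2:].mean(0)-E[:2].mean(0);print(np.degrees(np.arctan2(d[1],d[0])),np.linalg.norm(d))
print(wray((50+36/2.7,225/2.7),s,.11))
# same from top cam
rel([0.484,-0.077,0.17],-115.1)
E
```

```text
[[ 0.504  -0.0829  0.113 ]
 [ 0.5008 -0.0926  0.113 ]
 [ 0.4657 -0.0634  0.113 ]
 [ 0.4619 -0.0737  0.113 ]] [ 0.48312743 -0.07813165  0.113     ]
153.55200645138447 0.04309437176438641
[ 0.567721   -0.04945549  0.11      ]
rel [-0.5358 -0.0777  0.3601] [-0.0002  0.0003  0.0377]
```

Request:
carry_out(commands=[[0.9, -0.53, -0.078, 0.2, 0, 0, 0.038], [0.8, -0.53, -0.078, 0.37, 0, 0, 0.038], [0.7, -0.53, -0.078, 0.37, 0, 0, 0.038], [0.65, -0.53, -0.078, 0.37, 0, 0, 0.038], [0.65, -0.53, -0.078, 0.37, 0, 0, 0.038]])

```text
time_s: 3.52
tool_pos: [0.484, -0.0798, 0.169]
ee_rot: [-1.68, 2.652, -0.002]
force: [-0.2, 0.8, 0.1]
finger_gap: 0.0558
```

```bash
python3 - <<'E'
from h import *
for i in range(3): grab_frame("wrist")
s=st()
im=grab_frame("wrist");cv2.imwrite("pics/d_wrist.png",im)
st()
rel([0.484,-0.0765,0.12],-115.1,s)
for q in ["plunger","post_grip","cross_key"]:
    r=place_of("wrist",q);print(q,[(x["confidence"],[round(v,4) for v in x["location"]]) for x in r[:2]])
print(wproj([.484,-.0765,.113],s))
E
```

```text
t 3.675 pos [ 0.484  -0.0793  0.1689] yaw -115.27 zax [ 0.003  0.    -1.   ] F [ 1.22 -0.05 -0.21] T [-0.025  0.015 -0.035] gap 0.0554 q7 [ 0.19  0.36 -0.15  2.    0.07  0.78 -2.01]
t 3.725 pos [ 0.4839 -0.0791  0.1688] yaw -115.25 zax [ 0.002  0.    -1.   ] F [ 0.11 -0.38 -0.25] T [-0.01   0.024  0.043] gap 0.0557 q7 [ 0.19  0.36 -0.15  2.    0.07  0.78 -2.01]
rel [-0.0124  0.0065  0.2446] [-0.0007  0.0004 -0.0009]
plunger [(0.83, [0.4874, -0.0745, 0.107])]
post_grip [(0.73, [0.5725, -0.0479, 0.0944])]
cross_key []
[247.09082701 211.35406584]
```

View pics/d_wrist.png

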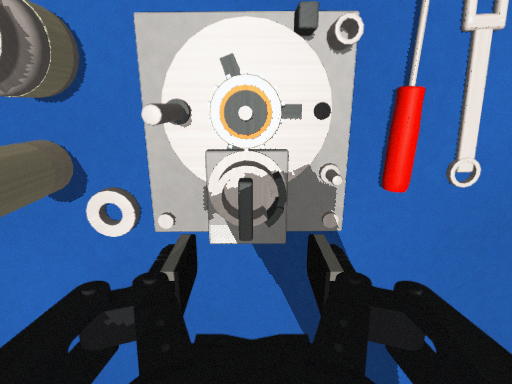

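Request:
carry_out(commands=[[0.6, -0.02, 0, 0.1, 0, 0, 0], [0.5, -0.02, 0, 0.25, 0, 0, 0], [0.45, -0.02, 0, 0.4, 0, 0, 0], [0.45, -0.02, 0, 0.4, 0, 0, 0], [0.45, -0.02, 0, 0.4, 0, 0, 0]])

```text
time_s: 4.5
tool_pos: [0.4863, -0.0749, 0.0893]
ee_rot: [-1.682, 2.65, -0.002]
force: [0.2, 0.2, 0.1]
finger_gap: 0.0384
```

```bash
python3 - <<'E'
from h import *
grab_frame("wrist")
s=st()
im=grab_frame("wrist");cv2.imwrite("pics/e_wrist.png",im)
rel([0.4857,-0.0753,0.089],-115.1,s)
E
```

```text
t 4.55 pos [ 0.4865 -0.0749  0.0895] yaw -115.2 zax [ 0.003  0.    -1.   ] F [ 0.52 -0.34  0.21] T [ 0.015 -0.07   0.071] gap 0.0383 q7 [ 0.17  0.49 -0.13  2.05  0.11  0.6  -2.05]
rel [0.0034 0.0031 0.0027] [-0.0009  0.0006 -0.0006]
```

View pics/e_wrist.png

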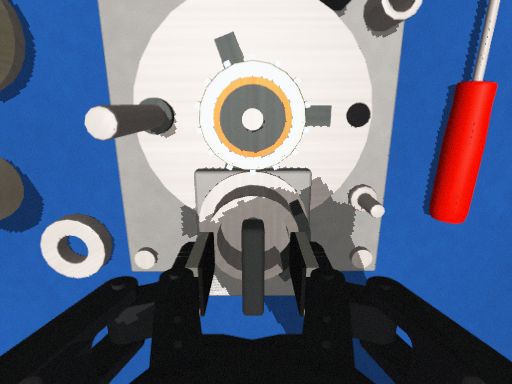

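```bash
python3 - <<'E'
from h import *
s=read_state()
for v in (224,314): print(np.round(wray((253,v),s,.113),4))
a=wray((253,224),s,.113);b=wray((253,314),s,.113)
m=(a+b)/2;print(m,np.linalg.norm(a-b));rel([m[0],m[1],.0895],-115.2)
E
```

```text
[ 0.506  -0.0854  0.113 ]
[ 0.4659 -0.0666  0.113 ]
[ 0.48596133 -0.07601145  0.113     ] 0.04422977900902813
rel [0.0061 0.0008 0.0006] [-0.0011  0.0006 -0.    ]
```

Request:
carry_out(commands=[[0.1, 0.003, 0, 0, 0, 0, 0], [0, 0.003, 0, 0, 0, 0, 0], [0, 0.003, 0, 0, 0, 0, 0], [0, 0.003, 0, 0, 0, 0, 0], [0, 0.003, 0, 0, 0, 0, 0]], force=40)

```text
time_s: 5.22
tool_pos: [0.487, -0.0757, 0.0906]
ee_rot: [-1.681, 2.649, -0.004]
force: [-1.0, -0.6, 6.1]
finger_gap: 0.0089
```

```bash
python3 - <<'E'
from h import *
s=st()
E
```

```text
t 5.225 pos [ 0.487  -0.0757  0.0906] yaw -115.21 zax [ 0.005 -0.    -1.   ] F [-1.   -0.6   6.08] T [-0.017  0.264 -0.05 ] gap 0.0089 q7 [ 0.17  0.49 -0.13  2.05  0.11  0.6  -2.05]
```

Request:
carry_out(commands=[[0, 0, 0, -0.02, 0, 0, 0], [0, 0, 0, -0.04, 0, 0, 0], [0, 0, 0, -0.06, 0, 0, 0], [0, 0, 0, -0.08, 0, 0, 0], [0, 0, 0, -0.08, 0, 0, 0]])

```text
time_s: 5.85
tool_pos: [0.487, -0.0757, 0.1068]
ee_rot: [-1.681, 2.649, -0.005]
force: [4.2, -0.7, -12.2]
finger_gap: 0.009
```

```bash
python3 - <<'E'
from h import *
s=st()
cv2.imwrite("pics/f_scene.png",cv2.resize(grab_frame("scene")[110:260,110:310],None,fx=4,fy=4,interpolation=cv2.INTER_CUBIC)[:600,:800])
s=st()
E
```

```text
t 5.85 pos [ 0.487  -0.0757  0.1068] yaw -115.21 zax [ 0.005 -0.    -1.   ] F [  4.15  -0.67 -12.17] T [-0.095 -0.792  0.016] gap 0.009 q7 [ 0.17  0.46 -0.14  2.04  0.1   0.64 -2.04]
t 5.9 pos [ 0.487  -0.0757  0.1066] yaw -115.21 zax [ 0.005 -0.    -1.   ] F [  3.66  -0.65 -12.47] T [-0.072 -0.851  0.026] gap 0.0091 q7 [ 0.17  0.46 -0.14  2.04  0.1   0.64 -2.04]
```

View pics/f_scene.png

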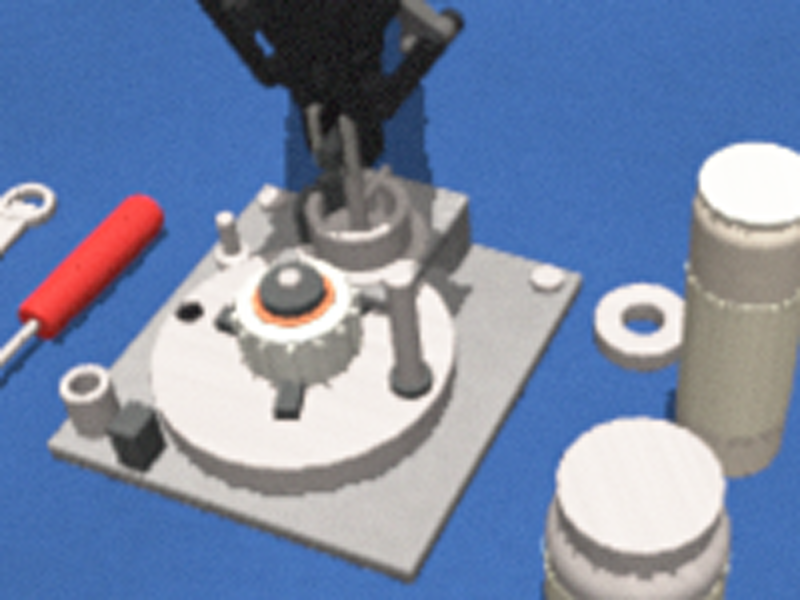

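Request:
carry_out(commands=[[0, 0, 0, -0.01, 0, 0, 0], [0, 0, 0, -0.02, 0, 0, 0], [0, 0, 0, -0.03, 0, 0, 0], [0, 0, 0, -0.035, 0, 0, 0], [0, 0, 0, -0.035, 0, 0, 0]])

```text
time_s: 6.52
tool_pos: [0.487, -0.0757, 0.1138]
ee_rot: [-1.681, 2.649, -0.005]
force: [5.3, -0.6, -12.8]
finger_gap: 0.0092
```

```bash
python3 - <<'E'
from h import *
s=st()
E
```

```text
t 6.525 pos [ 0.487  -0.0757  0.1138] yaw -115.21 zax [ 0.006 -0.    -1.   ] F [  5.27  -0.63 -12.8 ] T [-0.115 -0.974 -0.062] gap 0.0092 q7 [ 0.18  0.45 -0.14  2.04  0.1   0.66 -2.04]
```

Request:
carry_out(commands=[[0, 0, 0, -0.006, 0, 0, 0], [0, 0, 0, -0.006, 0, 0, -0.01], [0, 0, 0, -0.006, 0, 0, -0.03], [0, 0, 0, -0.006, 0, 0, -0.05], [0, 0, 0, -0.006, 0, 0, -0.05]])

```text
time_s: 7.15
tool_pos: [0.4871, -0.0754, 0.1149]
ee_rot: [-1.885, 2.507, -0.005]
force: [4.4, 1.2, -13.7]
finger_gap: 0.009
```

```bash
python3 - <<'E'
from h import *
s=st()
E
```

```text
t 7.15 pos [ 0.4871 -0.0754  0.1149] yaw -106.11 zax [ 0.006  0.    -1.   ] F [  4.36   1.21 -13.66] T [ 0.101 -1.001 -0.044] gap 0.009 q7 [ 0.21  0.45 -0.18  2.03  0.13  0.66 -1.9 ]
```

Request:
carry_out(commands=[[0, 0, 0, 0, 0, 0, -0.045], [0, 0, 0, 0, 0, 0, -0.09], [0, 0, 0, 0, 0, 0, -0.135], [0, 0, 0, 0, 0, 0, -0.17], [0, 0, 0, 0, 0, 0, -0.17]])

```text
time_s: 7.78
tool_pos: [0.4871, -0.074, 0.1149]
ee_rot: [-2.482, 1.917, -0.005]
force: [5.4, 3.4, -13.3]
finger_gap: 0.0095
```

```bash
python3 - <<'E'
from h import *
s=st()
E
```

```text
t 7.775 pos [ 0.4871 -0.074   0.1149] yaw -75.35 zax [ 0.006  0.002 -1.   ] F [  5.38   3.39 -13.27] T [ 0.789 -0.954  0.048] gap 0.0095 q7 [ 0.32  0.46 -0.31  2.03  0.22  0.68 -1.45]
```

Request:
carry_out(commands=[[0, 0, 0, 0.005, 0, 0, 0], [0, 0, 0, 0.01, 0, 0, 0], [0, 0, 0, 0.0125, 0, 0, 0], [0, 0, 0, 0.015, 0, 0, 0], [0, 0, 0, 0.015, 0, 0, 0]])

```text
time_s: 8.4
tool_pos: [0.4871, -0.0739, 0.1118]
ee_rot: [-2.482, 1.917, -0.005]
force: [4.2, 0.8, -13.5]
finger_gap: 0.0092
```

```bash
python3 - <<'E'
from h import *
s=st();grab_frame("wrist");s=st()
E
```

```text
t 8.4 pos [ 0.4871 -0.0739  0.1118] yaw -75.35 zax [ 0.006  0.002 -1.   ] F [  4.17   0.78 -13.55] T [ 0.207 -0.948  0.015] gap 0.0092 q7 [ 0.31  0.47 -0.31  2.03  0.22  0.67 -1.45]
t 8.45 pos [ 0.4871 -0.0739  0.1118] yaw -75.35 zax [ 0.006  0.002 -1.   ] F [  5.39   0.5  -13.89] T [ 0.189 -0.956 -0.009] gap 0.009 q7 [ 0.31  0.47 -0.31  2.03  0.22  0.67 -1.45]
```

Request:
carry_out(commands=[[0, 0, 0, 0.003, 0, 0, 0], [0, 0, 0, 0.005, 0, 0, 0], [0, 0, 0, 0.005, 0, 0, 0]])

```text
time_s: 8.82
tool_pos: [0.4872, -0.074, 0.1114]
ee_rot: [-2.482, 1.917, -0.006]
force: [1.1, 0.8, -0.6]
finger_gap: 0.009
```

```bash
python3 - <<'E'
from h import *
s=st();grab_frame("wrist");s=st()
E
```

```text
t 8.825 pos [ 0.4872 -0.074   0.1114] yaw -75.36 zax [ 0.006  0.002 -1.   ] F [ 1.14  0.83 -0.56] T [ 0.272 -0.081 -0.005] gap 0.009 q7 [ 0.31  0.47 -0.31  2.03  0.22  0.67 -1.46]
t 8.875 pos [ 0.4872 -0.074   0.1113] yaw -75.35 zax [ 0.006  0.002 -1.   ] F [1.05 1.85 0.16] T [ 0.336  0.01  -0.02 ] gap 0.009 q7 [ 0.31  0.47 -0.31  2.03  0.22  0.67 -1.46]
```

Request:
carry_out(commands=[[0, 0, 0, 0, 0, 0, -0.008], [0, 0, 0, 0, 0, 0, -0.016], [0, 0, 0, 0, 0, 0, -0.022], [0, 0, 0, 0, 0, 0, -0.022]])

```text
time_s: 9.38
tool_pos: [0.4871, -0.0737, 0.1113]
ee_rot: [-2.548, 1.829, -0.005]
force: [0.8, 2.9, -2.8]
finger_gap: 0.0093
```

```bash
python3 - <<'E'
from h import *
s=st();grab_frame("wrist");s=st()
E
```

```text
t 9.375 pos [ 0.4871 -0.0737  0.1113] yaw -71.36 zax [ 0.006  0.002 -1.   ] F [ 0.76  2.92 -2.85] T [ 0.6   -0.101 -0.118] gap 0.0093 q7 [ 0.33  0.47 -0.33  2.03  0.23  0.67 -1.4 ]
t 9.425 pos [ 0.4871 -0.0738  0.1113] yaw -71.38 zax [ 0.006  0.002 -1.   ] F [ 1.8   2.26 -2.26] T [ 0.602 -0.055 -0.131] gap 0.0094 q7 [ 0.33  0.47 -0.33  2.03  0.23  0.67 -1.4 ]
```

Request:
carry_out(commands=[[0, 0, 0, 0.0005, 0, 0, -0.006], [0, 0, 0, 0.0005, 0, 0, -0.012], [0, 0, 0, 0.0005, 0, 0, -0.012]])

```text
time_s: 9.8
tool_pos: [0.4871, -0.0737, 0.1112]
ee_rot: [-2.582, 1.781, -0.005]
force: [-0.1, 3.5, -2.5]
finger_gap: 0.0092
```

```bash
python3 - <<'E'
from h import *
s=st()
E
```

```text
t 9.8 pos [ 0.4871 -0.0737  0.1112] yaw -69.19 zax [ 0.006  0.002 -1.   ] F [-0.07  3.53 -2.5 ] T [ 0.638  0.046 -0.049] gap 0.0092 q7 [ 0.33  0.47 -0.34  2.03  0.24  0.67 -1.37]
```

Request:
carry_out(commands=[[0, 0, 0, 0.0005, 0, 0, -0.006], [0, 0, 0, 0.0005, 0, 0, -0.012], [0, 0, 0, 0.0005, 0, 0, -0.012]])

```text
time_s: 10.18
tool_pos: [0.487, -0.0736, 0.1111]
ee_rot: [-2.615, 1.731, -0.005]
force: [0.8, 1.9, -1.4]
finger_gap: 0.0092
```

```bash
python3 - <<'E'
from h import *
s=st()
E
```

```text
t 10.175 pos [ 0.487  -0.0736  0.1111] yaw -67.0 zax [ 0.006  0.002 -1.   ] F [ 0.78  1.9  -1.39] T [ 0.66   0.049 -0.023] gap 0.0092 q7 [ 0.34  0.48 -0.35  2.03  0.25  0.67 -1.33]
```

Request:
carry_out(commands=[[0, 0, 0, 0.0005, 0, 0, -0.006], [0, 0, 0, 0.0005, 0, 0, -0.012], [0, 0, 0, 0.0005, 0, 0, -0.012]])

```text
time_s: 10.55
tool_pos: [0.487, -0.0735, 0.111]
ee_rot: [-2.648, 1.681, -0.005]
force: [-0.1, 3.5, -1.2]
finger_gap: 0.0093
```

Request:
carry_out(commands=[[0, 0, 0, 0.0005, 0, 0, -0.006], [0, 0, 0, 0.0005, 0, 0, -0.012], [0, 0, 0, 0.0005, 0, 0, -0.012]])

```text
time_s: 10.92
tool_pos: [0.4869, -0.0734, 0.1109]
ee_rot: [-2.679, 1.631, -0.005]
force: [-0.6, 4.1, 0.5]
finger_gap: 0.0092
```

Request:
carry_out(commands=[[0, 0, 0, 0, 0, 0, -0.006], [0, 0, 0, 0, 0, 0, -0.012], [0, 0, 0, 0, 0, 0, -0.012]])

```text
time_s: 11.3
tool_pos: [0.4869, -0.0734, 0.1109]
ee_rot: [-2.71, 1.579, -0.005]
force: [-0.8, 3.4, 0.2]
finger_gap: 0.009
```

Request:
carry_out(commands=[[0, 0, 0, 0, 0, 0, -0.006], [0, 0, 0, 0, 0, 0, -0.012], [0, 0, 0, 0, 0, 0, -0.012]])

```text
time_s: 11.68
tool_pos: [0.4868, -0.0733, 0.1109]
ee_rot: [-2.74, 1.527, -0.005]
force: [-0.7, 4.6, -0.0]
finger_gap: 0.0092
```

Request:
carry_out(commands=[[0, 0, 0, 0, 0, 0, -0.006], [0, 0, 0, 0, 0, 0, -0.012], [0, 0, 0, 0, 0, 0, -0.012]])

```text
time_s: 12.05
tool_pos: [0.4868, -0.0732, 0.1109]
ee_rot: [-2.769, 1.474, -0.005]
force: [0.1, 5.5, 1.0]
finger_gap: 0.0089
```

Request:
carry_out(commands=[[0, 0, 0, 0, 0, 0, -0.006], [0, 0, 0, 0, 0, 0, -0.012], [0, 0, 0, 0, 0, 0, -0.012]])

```text
time_s: 12.42
tool_pos: [0.4868, -0.0731, 0.1109]
ee_rot: [-2.796, 1.42, -0.005]
force: [-2.3, 5.1, 0.9]
finger_gap: 0.0092
```

Request:
carry_out(commands=[[0, -0.002, -0.0015, 0, 0, 0, -0.006], [0, -0.002, -0.0015, 0, 0, 0, -0.012], [0, -0.002, -0.0015, 0, 0, 0, -0.012]])

```text
time_s: 12.8
tool_pos: [0.4867, -0.073, 0.1108]
ee_rot: [-2.823, 1.368, -0.005]
force: [-1.1, 1.9, 0.8]
finger_gap: 0.0092
```

Request:
carry_out(commands=[[0, 0, 0, 0, 0, 0, -0.006], [0, 0, 0, 0, 0, 0, -0.012], [0, 0, 0, 0, 0, 0, -0.012]])

```text
time_s: 13.18
tool_pos: [0.4867, -0.0729, 0.1108]
ee_rot: [-2.849, 1.313, -0.005]
force: [-0.7, 3.1, 1.1]
finger_gap: 0.0092
```

Request:
carry_out(commands=[[0, 0, 0, 0, 0, 0, -0.006], [0, 0, 0, 0, 0, 0, -0.012], [0, 0, 0, 0, 0, 0, -0.012]])

```text
time_s: 13.55
tool_pos: [0.4866, -0.0728, 0.1108]
ee_rot: [-2.874, 1.258, -0.005]
force: [-1.4, 3.6, 1.1]
finger_gap: 0.0091
```

Request:
carry_out(commands=[[0, -0.001, -0.001, 0, 0, 0, -0.006], [0, -0.001, -0.001, 0, 0, 0, -0.012], [0, -0.001, -0.001, 0, 0, 0, -0.012]])

```text
time_s: 13.92
tool_pos: [0.4865, -0.0728, 0.1107]
ee_rot: [-2.897, 1.203, -0.005]
force: [-1.1, 2.2, 0.5]
finger_gap: 0.009
```

Request:
carry_out(commands=[[0, 0, 0, 0, 0, 0, -0.006], [0, 0, 0, 0, 0, 0, -0.012], [0, 0, 0, 0, 0, 0, -0.012]])

```text
time_s: 14.3
tool_pos: [0.4864, -0.0727, 0.1106]
ee_rot: [-2.92, 1.147, -0.005]
force: [-1.5, 3.3, -2.4]
finger_gap: 0.009
```

Request:
carry_out(commands=[[0, 0, 0, 0.001, 0, 0, 0], [0, 0, 0, 0.001, 0, 0, 0]])

```text
time_s: 14.55
tool_pos: [0.4864, -0.0727, 0.1103]
ee_rot: [-2.92, 1.147, -0.005]
force: [-1.4, 2.6, -1.4]
finger_gap: 0.0092
```

```bash
python3 - <<'E'
from h import *
s=st()
E
```

```text
t 14.55 pos [ 0.4864 -0.0727  0.1103] yaw -42.9 zax [ 0.005  0.003 -1.   ] F [-1.4   2.62 -1.37] T [ 0.581  0.441 -0.052] gap 0.0092 q7 [ 0.42  0.49 -0.45  2.02  0.32  0.69 -0.98]
```

Request:
carry_out(commands=[[0, 0, 0, 0.0015, 0, 0, 0], [0, 0, 0, 0.0015, 0, 0, 0]])

```text
time_s: 14.8
tool_pos: [0.4864, -0.0727, 0.1101]
ee_rot: [-2.92, 1.147, -0.005]
force: [-1.1, 2.7, 1.1]
finger_gap: 0.0092
```

```bash
python3 - <<'E'
from h import *
s=st()
cv2.imwrite("pics/g_wrist.png",grab_frame("wrist"))
s=st()
E
```

```text
t 14.8 pos [ 0.4864 -0.0727  0.1101] yaw -42.9 zax [ 0.005  0.003 -1.   ] F [-1.09  2.73  1.13] T [ 0.583  0.581 -0.034] gap 0.0092 q7 [ 0.42  0.49 -0.45  2.02  0.33  0.69 -0.98]
t 14.85 pos [ 0.4864 -0.0727  0.1101] yaw -42.9 zax [ 0.005  0.003 -1.   ] F [-1.72  3.33  0.81] T [ 0.532  0.599 -0.048] gap 0.0089 q7 [ 0.42  0.49 -0.45  2.02  0.33  0.69 -0.98]
```

View pics/g_wrist.png

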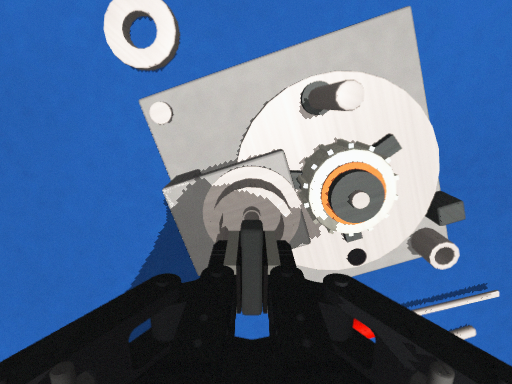

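Request:
carry_out(commands=[[0, -0.001, -0.001, 0, 0, 0, -0.005], [0, -0.001, -0.001, 0, 0, 0, -0.01], [0, -0.001, -0.001, 0, 0, 0, -0.01]])

```text
time_s: 15.22
tool_pos: [0.4864, -0.0727, 0.1095]
ee_rot: [-2.938, 1.101, -0.005]
force: [1.1, 2.1, -10.1]
finger_gap: 0.009
```

Request:
carry_out(commands=[[0, 0, 0, 0.003, 0, 0, 0], [0, 0, 0, 0.005, 0, 0, 0], [0, 0, 0, 0.005, 0, 0, 0]])

```text
time_s: 15.6
tool_pos: [0.4863, -0.0727, 0.1082]
ee_rot: [-2.938, 1.1, -0.005]
force: [1.8, 2.0, -13.3]
finger_gap: 0.009
```

```bash
python3 - <<'E'
from h import *
s=st()
E
```

```text
t 15.6 pos [ 0.4863 -0.0727  0.1082] yaw -41.07 zax [ 0.005  0.003 -1.   ] F [  1.75   2.   -13.28] T [ 0.285 -0.499  0.069] gap 0.009 q7 [ 0.43  0.5  -0.46  2.02  0.33  0.69 -0.96]
```

Request:
carry_out(commands=[[0, 0, 0, 0.003, 0, 0, 0], [0, 0, 0, 0.005, 0, 0, 0], [0, 0, 0, 0.005, 0, 0, 0]])

```text
time_s: 15.98
tool_pos: [0.4864, -0.0727, 0.1074]
ee_rot: [-2.938, 1.1, -0.005]
force: [0.2, 2.2, -6.1]
finger_gap: 0.0093
```

Request:
carry_out(commands=[[0, 0, 0, 0.003, 0, 0, 0], [0, 0, 0, 0.003, 0, 0, 0], [0, 0, 0, 0.003, 0, 0, 0]])

```text
time_s: 16.35
tool_pos: [0.4864, -0.0727, 0.1071]
ee_rot: [-2.938, 1.1, -0.006]
force: [-2.8, 2.1, 0.2]
finger_gap: 0.0093
```

```bash
python3 - <<'E'
from h import *
s=st()
E
```

```text
t 16.35 pos [ 0.4864 -0.0727  0.1071] yaw -41.06 zax [ 0.005  0.003 -1.   ] F [-2.79  2.05  0.2 ] T [0.288 0.371 0.107] gap 0.0093 q7 [ 0.43  0.5  -0.45  2.03  0.34  0.68 -0.96]
```

Request:
carry_out(commands=[[0.15, 0, 0, 0, 0, 0, 0], [0.35, 0, 0, 0, 0, 0, 0], [0.35, 0, 0, 0, 0, 0, 0], [0.35, 0, 0, 0, 0, 0, 0]])

```text
time_s: 16.85
tool_pos: [0.4866, -0.0728, 0.1072]
ee_rot: [-2.938, 1.101, -0.006]
force: [0.4, 0.2, 0.2]
finger_gap: 0.0295
```

```bash
python3 - <<'E'
from h import *
s=st()
cv2.imwrite("pics/i_wrist.png",grab_frame("wrist"))
cv2.imwrite("pics/i_scene.png",cv2.resize(grab_frame("scene")[110:260,110:310],None,fx=4,fy=4,interpolation=cv2.INTER_CUBIC)[:600,:800])
s=st()
E
```

```text
t 16.85 pos [ 0.4866 -0.0728  0.1072] yaw -41.07 zax [ 0.005  0.002 -1.   ] F [0.36 0.19 0.18] T [ 0.02   0.026 -0.003] gap 0.0295 q7 [ 0.43  0.5  -0.45  2.03  0.34  0.68 -0.96]
t 16.95 pos [ 0.4865 -0.0727  0.1071] yaw -41.06 zax [ 0.005  0.003 -1.   ] F [ 0.87  0.58 -0.52] T [-0.031  0.014  0.018] gap 0.0297 q7 [ 0.43  0.5  -0.45  2.03  0.34  0.68 -0.96]
```

View pics/i_wrist.png

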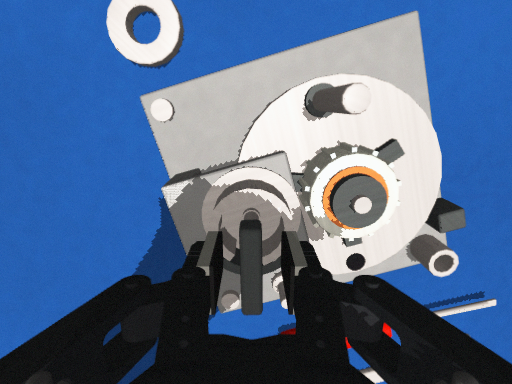

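View pics/i_scene.png

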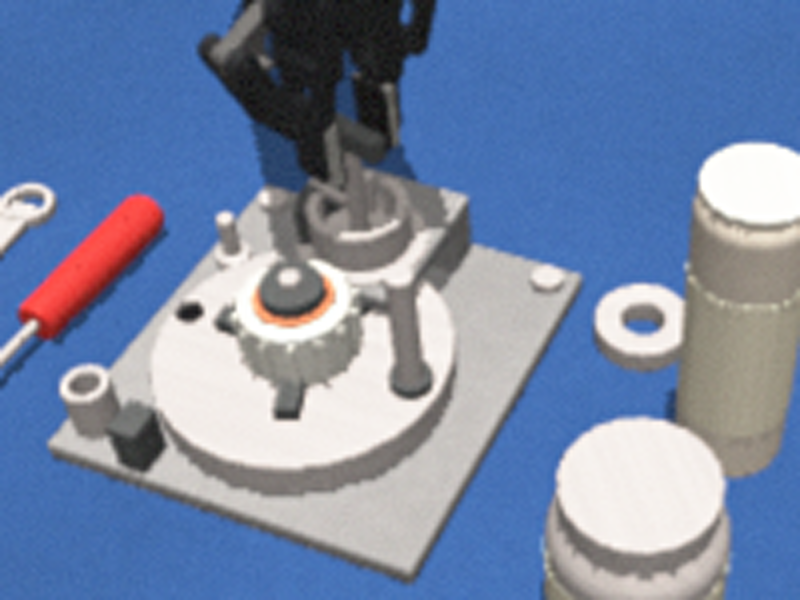

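Request:
carry_out(commands=[[0.4, 0, 0, -0.1, 0, 0, 0], [0.45, 0, 0, -0.25, 0, 0, 0], [0.45, 0, 0, -0.4, 0, 0, 0], [0.45, 0, 0, -0.4, 0, 0, 0], [0.45, 0, 0, -0.4, 0, 0, 0]])

```text
time_s: 17.58
tool_pos: [0.4856, -0.073, 0.1866]
ee_rot: [-2.938, 1.101, -0.005]
force: [0.0, -0.4, 0.2]
finger_gap: 0.0385
```

```bash
python3 - <<'E'
from h import *
grab_frame("wrist")
s=st()
im=grab_frame("wrist");cv2.imwrite("pics/j_wrist.png",im)
for c in ("wrist","scene","top"):
  grab_frame(c)
  for q in ["plunger","post_grip","cross_key"]:
    r=place_of(c,q);print(c,q,[(x["confidence"],[round(v,4) for v in x["location"]]) for x in r[:2]])
s=st()
E
```

```text
t 17.625 pos [ 0.4854 -0.0729  0.1862] yaw -41.07 zax [ 0.003  0.003 -1.   ] F [ 0.41  0.4  -0.04] T [ 0.057  0.033 -0.028] gap 0.0384 q7 [ 0.48  0.37 -0.52  1.97  0.24  0.85 -0.88]
wrist plunger [(0.76, [0.4864, -0.0733, 0.1202])]
wrist post_grip [(0.89, [0.5736, -0.0478, 0.0938])]
wrist cross_key []
scene plunger [(0.52, [0.4846, -0.0735, 0.1196])]
scene post_grip [(0.81, [0.5691, -0.0496, 0.0972])]
scene cross_key [(0.86, [0.4617, -0.0977, 0.0739]), (0.46, [0.4555, -0.1517, 0.0118])]
top plunger []
top post_grip [(0.93, [0.5694, -0.0492, 0.0962])]
top cross_key []
t 18.275 pos [ 0.4861 -0.0729  0.1871] yaw -41.07 zax [ 0.005  0.003 -1.   ] F [ 0.45 -0.69 -0.25] T [-0.06  -0.025 -0.001] gap 0.0385 q7 [ 0.48  0.37 -0.52  1.97  0.24  0.85 -0.88]
```

View pics/j_wrist.png

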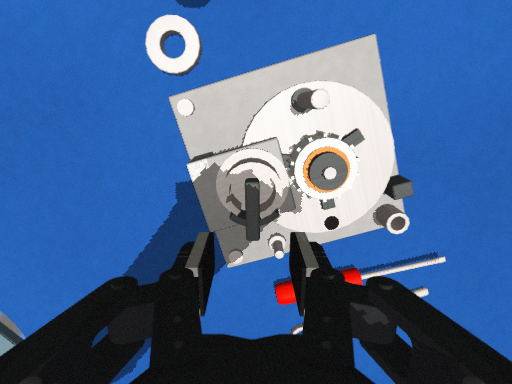

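```bash
python3 - <<'E'
from h import *
s=read_state()
print(wray((320,98),s,.110), wray((253,210),s,.130))
rel([0.5705,-0.0487,0.15],-25.1,s)
E
```

```text
[ 0.5696986  -0.04772181  0.11      ] [ 0.48617461 -0.07350627  0.13      ]
rel [ 0.2381 -0.3674  0.1879] [-0.0015 -0.0009 -0.0887]
```

Request:
carry_out(commands=[[0.5, 0.12, -0.18, 0, 0, 0, -0.045], [0.5, 0.235, -0.365, 0.05, 0, 0, -0.089], [0.5, 0.235, -0.365, 0.19, 0, 0, -0.089], [0.5, 0.235, -0.365, 0.19, 0, 0, -0.089], [0.5, 0.235, -0.365, 0.19, 0, 0, -0.089]])

```text
time_s: 18.9
tool_pos: [0.5697, -0.0489, 0.1503]
ee_rot: [-3.063, 0.681, -0.007]
force: [-1.0, -0.1, -0.1]
finger_gap: 0.0429
```

```bash
python3 - <<'E'
from h import *
grab_frame("wrist")
s=st()
im=grab_frame("wrist");cv2.imwrite("pics/k_wrist.png",im)
s=st()
rel([0.5705,-0.0487,0.081],-25.1,s)
print(wproj([0.5705,-.0487,.11],s))
E
```

```text
t 18.95 pos [ 0.57   -0.0489  0.1507] yaw -25.07 zax [ 0.006  0.002 -1.   ] F [ 0.22 -0.18  0.17] T [-0.027 -0.018 -0.023] gap 0.0429 q7 [ 0.41  0.56 -0.53  1.8   0.36  0.87 -0.73]
t 19.0 pos [ 0.5701 -0.049   0.1508] yaw -25.08 zax [ 0.006  0.002 -1.   ] F [ 0.98 -0.56  0.39] T [-0.03  -0.044  0.001] gap 0.0424 q7 [ 0.41  0.56 -0.53  1.8   0.36  0.87 -0.73]
rel [-3.000e-04 -5.000e-04  3.488e-01] [-0.0015 -0.0016  0.0001]
[253.08233135 217.66123177]
```

View pics/k_wrist.png

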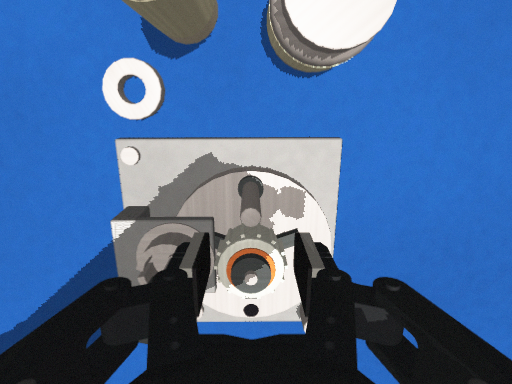

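Request:
carry_out(commands=[[0.5, -0.006, 0, 0.12, 0, 0, 0], [0.5, -0.006, 0, 0.25, 0, 0, 0], [0.5, -0.006, 0, 0.35, 0, 0, 0], [0.5, -0.006, 0, 0.35, 0, 0, 0], [0.5, -0.006, 0, 0.35, 0, 0, 0]])

```text
time_s: 19.62
tool_pos: [0.5702, -0.0482, 0.0817]
ee_rot: [-3.063, 0.681, -0.011]
force: [-0.3, -0.3, -1.2]
finger_gap: 0.0429
```

```bash
python3 - <<'E'
from h import *
s=st()
im=grab_frame("wrist");cv2.imwrite("pics/l_wrist.png",im)
print(wproj([0.5705,-.0487,.11],s))
E
```

```text
t 19.625 pos [ 0.5702 -0.0482  0.0817] yaw -25.07 zax [ 0.008  0.002 -1.   ] F [-0.27 -0.35 -1.24] T [0.017 0.034 0.037] gap 0.0429 q7 [ 0.37  0.66 -0.48  1.83  0.43  0.75 -0.78]
[255.23184999 278.16278952]
```

View pics/l_wrist.png

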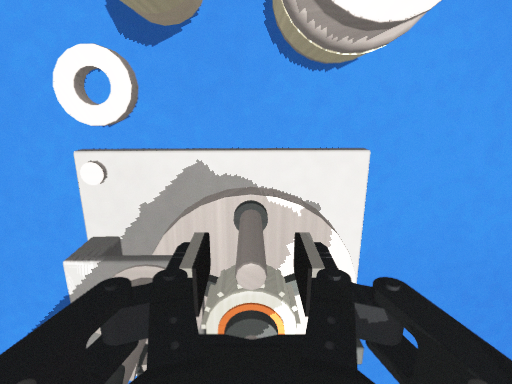

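Request:
carry_out(commands=[[0.3, -0.003, -0.008, 0, 0, 0, 0], [0.1, -0.003, -0.008, 0, 0, 0, 0], [0, -0.003, -0.008, 0, 0, 0, 0], [0, -0.003, -0.008, 0, 0, 0, 0], [0, -0.003, -0.008, 0, 0, 0, 0]], force=25)

```text
time_s: 20.3
tool_pos: [0.5711, -0.0461, 0.0827]
ee_rot: [-3.063, 0.681, -0.014]
force: [-1.1, 0.7, 6.1]
finger_gap: 0.0131
```

```bash
cat >> h.py <<'E'
def arc(C,r,yaw0,degs,z):
    """post angle in stand 90-th; rows"""
    s=read_state()
    for th in degs:
        a=np.radians(-25.1+90-th); p=[C[0]+r*np.cos(a),C[1]+r*np.sin(a),z]
        print(th,end=" "); rel(p,yaw0-th,s)
E
python3 - <<'E'
from h import *
s=st()
p=s["tool_pos"]; a=np.radians(64.9)
C=p[:2]-0.06*np.array([np.cos(a),np.sin(a)]);print("C from grip",C)
C=np.array([.5450,-.1025]); print(np.linalg.norm(p[:2]-C),np.degrees(np.arctan2(*(p[:2]-C)[::-1])))
arc(C,.06,-25.1,[5,10,15,20,25,30,35],p[2])
E
```

```text
t 20.3 pos [ 0.5711 -0.0461  0.0827] yaw -25.07 zax [ 0.01   0.002 -1.   ] F [-1.09  0.74  6.1 ] T [ 0.264  0.355 -0.005] gap 0.0131 q7 [ 0.36  0.66 -0.48  1.83  0.43  0.75 -0.79]
C from grip [ 0.5456315  -0.10047372]
0.06210348548621228 65.16541580882338
5 rel [0.0276 0.0117 0.0001] [-0.002  -0.0024  0.0279]
10 rel [0.0535 0.0151 0.0003] [-0.0021 -0.0023  0.0557]
15 rel [0.0791 0.0208 0.0005] [-0.0022 -0.0022  0.0835]
20 rel [0.104  0.0287 0.0006] [-0.0023 -0.0021  0.1113]
25 rel [0.1282 0.0387 0.0008] [-0.0024 -0.002   0.1391]
30 rel [0.1514 0.0508 0.0009] [-0.0025 -0.0019  0.1668]
35 rel [0.1735 0.0649 0.0009] [-0.0026 -0.0018  0.1946]
```

Request:
carry_out(commands=[[0, 0.021, 0.001, 0, 0, 0, 0.022], [0, 0.042, 0.003, 0, 0, 0, 0.044], [0, 0.063, 0.007, 0, 0, 0, 0.067], [0, 0.083, 0.012, 0, 0, 0, 0.089], [0, 0.103, 0.018, 0, 0, 0, 0.111]])

```text
time_s: 20.92
tool_pos: [0.588, -0.0579, 0.0828]
ee_rot: [-2.896, 1.204, -0.011]
force: [-0.8, 1.6, 0.9]
finger_gap: 0.013
```

```bash
python3 - <<'E'
from h import *
s=st();p=s["tool_pos"]
C=np.array([.5453,-.1015]); print(np.linalg.norm(p[:2]-C),64.9-np.degrees(np.arctan2(*(p[:2]-C)[::-1])))
E
```

```text
t 20.925 pos [ 0.588  -0.0579  0.0828] yaw -45.15 zax [ 0.009  0.002 -1.   ] F [-0.77  1.61  0.87] T [0.136 0.212 0.121] gap 0.013 q7 [ 0.31  0.66 -0.4   1.79  0.35  0.75 -1.05]
0.06098309372077573 19.27843380905206
```

Request:
carry_out(commands=[[0, 0.026, 0.001, 0, 0, 0, 0.028], [0, 0.052, 0.005, 0, 0, 0, 0.056], [0, 0.078, 0.01, 0, 0, 0, 0.083], [0, 0.103, 0.018, 0, 0, 0, 0.111], [0, 0.127, 0.028, 0, 0, 0, 0.139]])

```text
time_s: 21.55
tool_pos: [0.6025, -0.0798, 0.0828]
ee_rot: [-2.563, 1.804, -0.011]
force: [2.2, 0.7, -2.6]
finger_gap: 0.013
```

```bash
python3 - <<'E'
from h import *
s=st();p=s["tool_pos"]
C=np.array([.5453,-.1015]); print(np.linalg.norm(p[:2]-C),64.9-np.degrees(np.arctan2(*(p[:2]-C)[::-1])))
E
```

```text
t 21.55 pos [ 0.6025 -0.0798  0.0828] yaw -70.27 zax [ 0.01   0.003 -1.   ] F [ 2.18  0.66 -2.57] T [-0.068 -0.362  0.212] gap 0.013 q7 [ 0.27  0.67 -0.29  1.75  0.25  0.75 -1.37]
0.061165700618646915 44.103291928424305
```

Request:
carry_out(commands=[[0, 0.026, 0.001, 0, 0, 0, 0.028], [0, 0.052, 0.005, 0, 0, 0, 0.056], [0, 0.078, 0.01, 0, 0, 0, 0.083], [0, 0.103, 0.018, 0, 0, 0, 0.111], [0, 0.127, 0.028, 0, 0, 0, 0.139]])

```text
time_s: 22.18
tool_pos: [0.6066, -0.1062, 0.0828]
ee_rot: [-2.107, 2.317, -0.01]
force: [2.6, -1.7, -3.2]
finger_gap: 0.0132
```

```bash
python3 - <<'E'
from h import *
s=st();p=s["tool_pos"]
C=np.array([.5453,-.1015]); print(np.linalg.norm(p[:2]-C),64.9-np.degrees(np.arctan2(*(p[:2]-C)[::-1])))
E
```

```text
t 22.175 pos [ 0.6066 -0.1062  0.0828] yaw -95.42 zax [ 0.012  0.002 -1.   ] F [ 2.57 -1.68 -3.23] T [-0.416 -0.444  0.226] gap 0.0132 q7 [ 0.23  0.67 -0.18  1.73  0.16  0.74 -1.69]
0.06148483341189965 69.3129670709738
```

Request:
carry_out(commands=[[0, 0.021, 0.001, 0, 0, 0, 0.022], [0, 0.042, 0.003, 0, 0, 0, 0.044], [0, 0.063, 0.007, 0, 0, 0, 0.067], [0, 0.083, 0.012, 0, 0, 0, 0.089], [0, 0.09, 0.014, 0, 0, 0, 0.097]])

```text
time_s: 22.8
tool_pos: [0.6025, -0.1249, 0.0828]
ee_rot: [-1.73, 2.609, -0.01]
force: [2.1, -2.0, -1.8]
finger_gap: 0.0131
```

```bash
python3 - <<'E'
from h import *
s=st();p=s["tool_pos"]
C=np.array([.5453,-.1015]); print(np.linalg.norm(p[:2]-C),64.9-np.degrees(np.arctan2(*(p[:2]-C)[::-1])))
E
```

```text
t 22.8 pos [ 0.6025 -0.1249  0.0828] yaw -112.92 zax [ 0.013  0.001 -1.   ] F [ 2.06 -2.01 -1.79] T [-0.715 -0.428  0.226] gap 0.0131 q7 [ 0.2   0.66 -0.1   1.74  0.09  0.73 -1.91]
0.06183902482815 87.16418594255553
```

Request:
carry_out(commands=[[0, 0.005, 0, 0, 0, 0, 0.005], [0, 0.01, 0.001, 0, 0, 0, 0.01], [0, 0.013, 0.001, 0, 0, 0, 0.012], [0, 0.013, 0.001, 0, 0, 0, 0.012]])

```text
time_s: 23.3
tool_pos: [0.6015, -0.1273, 0.0828]
ee_rot: [-1.68, 2.641, -0.011]
force: [1.8, -2.5, -2.4]
finger_gap: 0.0127
```

```bash
python3 - <<'E'
from h import *
s=st();p=s["tool_pos"]
C=np.array([.5453,-.1015]); print(np.linalg.norm(p[:2]-C),64.9-np.degrees(np.arctan2(*(p[:2]-C)[::-1])))
E
```

```text
t 23.3 pos [ 0.6015 -0.1273  0.0828] yaw -115.07 zax [ 0.013  0.    -1.   ] F [ 1.77 -2.52 -2.42] T [-0.625 -0.46   0.143] gap 0.0127 q7 [ 0.2   0.66 -0.09  1.74  0.08  0.73 -1.94]
0.06188769223955018 89.55417173253052
```

Request:
carry_out(commands=[[0, 0.004, 0, 0, 0, 0, 0], [0, 0.008, 0, 0, 0, 0, 0], [0, 0.008, 0, 0, 0, 0, 0]])

```text
time_s: 23.68
tool_pos: [0.6011, -0.1283, 0.0828]
ee_rot: [-1.68, 2.64, -0.01]
force: [4.6, -0.4, -3.2]
finger_gap: 0.0132
```

```bash
python3 - <<'E'
from h import *
s=st();p=s["tool_pos"]
C=np.array([.5453,-.1015]); print(np.linalg.norm(p[:2]-C),64.9-np.degrees(np.arctan2(*(p[:2]-C)[::-1])))
E
```

```text
t 23.675 pos [ 0.6011 -0.1283  0.0828] yaw -115.07 zax [ 0.014  0.001 -1.   ] F [ 4.58 -0.36 -3.22] T [-0.181 -0.608  0.036] gap 0.0132 q7 [ 0.2   0.66 -0.09  1.74  0.08  0.73 -1.93]
0.061951754330319575 90.57747105848101
```

Request:
carry_out(commands=[[0, 0.004, 0, 0, 0, 0, 0], [0, 0.008, 0, 0, 0, 0, 0], [0, 0.008, 0, 0, 0, 0, 0]])

```text
time_s: 24.05
tool_pos: [0.6009, -0.1287, 0.0828]
ee_rot: [-1.68, 2.639, -0.009]
force: [5.1, 2.2, -4.4]
finger_gap: 0.0132
```

```bash
python3 - <<'E'
from h import *
s=st();p=s["tool_pos"]
C=np.array([.5453,-.1015]); print(np.linalg.norm(p[:2]-C),64.9-np.degrees(np.arctan2(*(p[:2]-C)[::-1])))
im=grab_frame("wrist");cv2.imwrite("pics/m_wrist.png",im)
cv2.imwrite("pics/m_scene.png",cv2.resize(grab_frame("scene")[110:260,110:310],None,fx=4,fy=4,interpolation=cv2.INTER_CUBIC)[:600,:800])
E
```

```text
t 24.05 pos [ 0.6009 -0.1287  0.0828] yaw -115.04 zax [ 0.015  0.002 -1.   ] F [ 5.08  2.25 -4.37] T [ 0.232 -0.835  0.026] gap 0.0132 q7 [ 0.21  0.66 -0.09  1.74  0.08  0.73 -1.93]
0.06191719457832852 90.9468714175936
```

View pics/m_wrist.png

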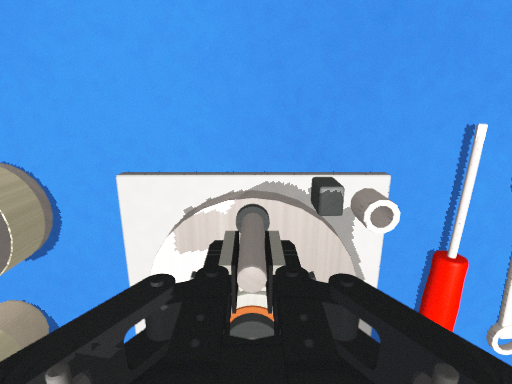

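View pics/m_scene.png

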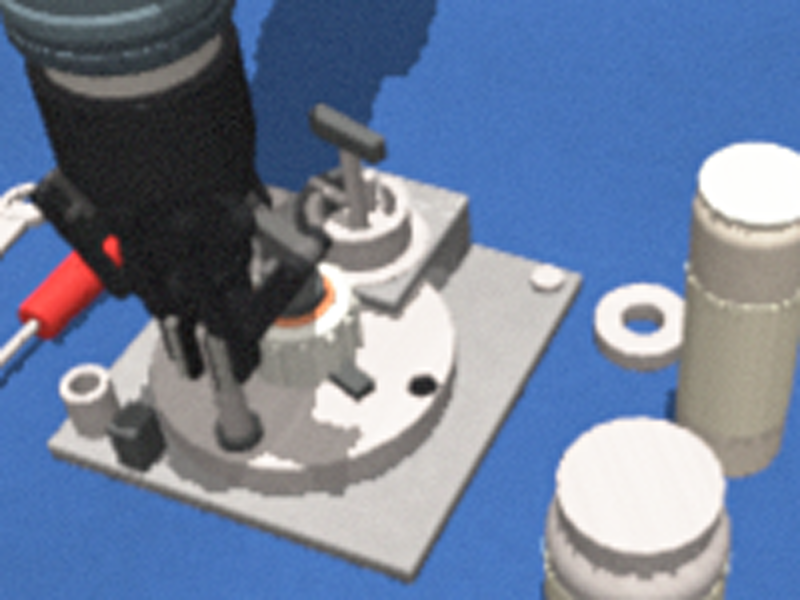

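Request:
carry_out(commands=[[0, 0.006, 0, 0, 0, 0, 0], [0, 0.01, 0, 0, 0, 0, 0], [0, 0.01, 0, 0, 0, 0, 0]])

```text
time_s: 24.52
tool_pos: [0.601, -0.1287, 0.0828]
ee_rot: [-1.68, 2.636, -0.008]
force: [5.3, 2.4, -4.9]
finger_gap: 0.0126
```

```bash
python3 - <<'E'
from h import *
s=st();p=s["tool_pos"]
C=np.array([.5453,-.1015]); print(np.linalg.norm(p[:2]-C),64.9-np.degrees(np.arctan2(*(p[:2]-C)[::-1])))
E
```

```text
t 24.525 pos [ 0.601  -0.1287  0.0828] yaw -114.97 zax [ 0.016  0.004 -1.   ] F [ 5.27  2.4  -4.95] T [ 0.419 -1.048  0.02 ] gap 0.0126 q7 [ 0.21  0.66 -0.09  1.74  0.08  0.73 -1.93]
0.06195076871801911 90.90587360242827
```

Request:
carry_out(commands=[[0.2, 0, 0, 0, 0, 0, 0], [0.4, 0, 0, 0, 0, 0, 0], [0.5, 0, 0, 0, 0, 0, 0], [0.5, 0, 0, 0, 0, 0, 0]])

```text
time_s: 25.02
tool_pos: [0.6007, -0.1289, 0.0828]
ee_rot: [-1.68, 2.636, -0.008]
force: [-0.1, 0.5, -0.1]
finger_gap: 0.0425
```

```bash
python3 - <<'E'
from h import *
s=st()
im=grab_frame("wrist");cv2.imwrite("pics/n_wrist.png",im)
E
```

```text
t 25.025 pos [ 0.6007 -0.1289  0.0828] yaw -114.99 zax [ 0.016  0.004 -1.   ] F [-0.15  0.48 -0.06] T [ 0.007  0.047 -0.068] gap 0.0425 q7 [ 0.21  0.66 -0.09  1.74  0.08  0.73 -1.93]
```

View pics/n_wrist.png

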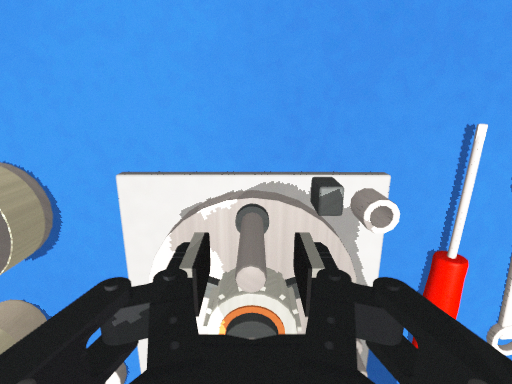

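The fingers stand clear on both sides of the post (pads near columns 208 and 296, post at 252). Next I go straight up.

Request:
carry_out(commands=[[0.5, 0, 0, -0.1, 0, 0, 0], [0.5, 0, 0, -0.3, 0, 0, 0], [0.5, 0, 0, -0.55, 0, 0, 0], [0.5, 0, 0, -0.55, 0, 0, 0], [0.5, 0, 0, -0.55, 0, 0, 0]])

```text
time_s: 25.7
tool_pos: [0.599, -0.1293, 0.1935]
ee_rot: [-1.68, 2.636, -0.009]
force: [-1.2, -0.3, -0.9]
finger_gap: 0.0425
```

```bash
python3 - <<'E'
from h import *
grab_frame("wrist");s=st()
im=grab_frame("wrist");cv2.imwrite("pics/o_wrist.png",im)
cv2.imwrite("pics/o_scene.png",cv2.resize(grab_frame("scene")[110:260,110:310],None,fx=4,fy=4,interpolation=cv2.INTER_CUBIC)[:600,:800])
grab_frame("top")
for c in ("wrist","scene","top"):
  for q in ["plunger","post_grip","cross_key","socket"]:
    r=place_of(c,q);print(c,q,[(x["confidence"],[round(v,4) for v in x["location"]]) for x in r[:1]])
P=[]
E
```

```text
t 25.75 pos [ 0.5984 -0.1292  0.1925] yaw -114.98 zax [ 0.015  0.004 -1.   ] F [-0.39 -0.35 -1.84] T [0.013 0.033 0.016] gap 0.0425 q7 [ 0.22  0.51 -0.1   1.69  0.05  0.93 -1.91]
wrist plunger [(0.64, [0.4853, -0.0729, 0.1236])]
wrist post_grip [(0.59, [0.6007, -0.1259, 0.0954])]
wrist cross_key [(0.89, [0.4633, -0.101, 0.0751])]
wrist socket [(0.81, [0.5687, -0.2036, 0.0114])]
scene plunger [(0.85, [0.4851, -0.0755, 0.1215])]
scene post_grip [(0.78, [0.5972, -0.1285, 0.0943])]
scene cross_key [(0.8, [0.4642, -0.0982, 0.0735])]
scene socket [(0.5, [0.5716, -0.206, 0.0114])]
top plunger [(0.63, [0.4828, -0.0719, 0.1228])]
top post_grip [(0.6, [0.5988, -0.1291, 0.0967])]
top cross_key [(0.7, [0.465, -0.0966, 0.0753])]
top socket [(0.62, [0.4855, -0.0755, 0.0744])]
```

View pics/o_wrist.png

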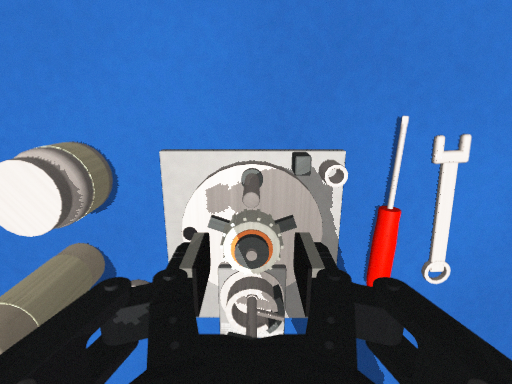

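View pics/o_scene.png

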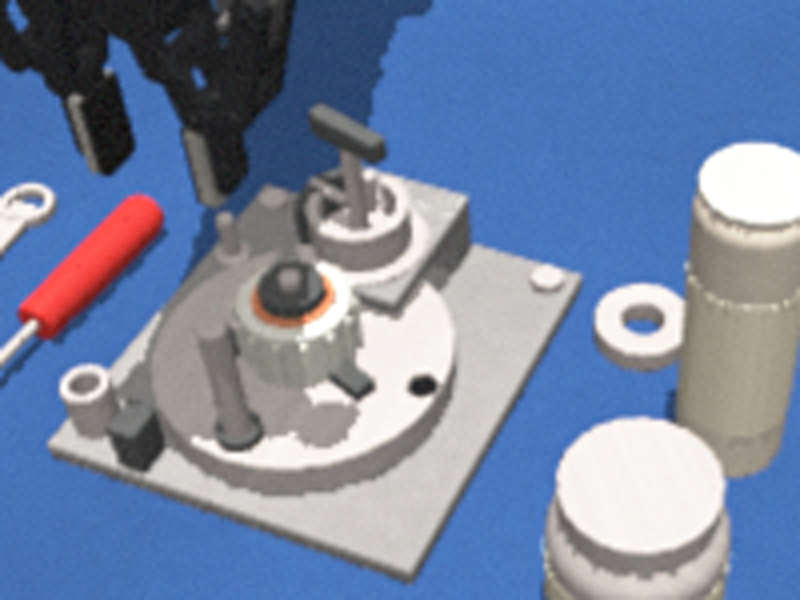

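```bash
python3 - <<'E'
from h import *
s=st();print(finish_job())
E
```

```text
t 26.5 pos [ 0.5991 -0.1293  0.1928] yaw -114.98 zax [ 0.016  0.004 -1.   ] F [-0.35  0.09  1.24] T [-0.034  0.038 -0.013] gap 0.0425 q7 [ 0.22  0.51 -0.1   1.69  0.05  0.93 -1.91]
the job is handed in; nothing more can be done
None
```

The plunger is parked in its rest notch and the turntable is a quarter turn round, against its stop. I handed the job in at 26.5 s, and no verdict was given.

- **Plunger:** I lifted it about 24 mm and turned it anticlockwise with the key resting lightly on the rim. At about 74° from the deep slot the key dropped roughly 4 mm into the notch, and I let go. After the swing, the three cameras put the T-bar's centre at 122–124 mm over the bench. Parked is 123 mm and on the flat rim would be 127 mm.
- **Turntable:** I swung it clockwise by the post until it stopped moving under a light push, measuring 90.9° about my estimated centre. The last pictures put the post at (0.599, -0.128), which is the stand's (60, 0) as required.
- **Clearance:** Before hand-in the gripper was open and clear above the post, with only noise-level force. The bystanders visible in the last pictures looked undisturbed. I re-measured only the socket, which two cameras put within 5 mm of its start.

**Checks that disagreed:**
- The first wrist measurement of the T-bar was about 9 mm off because I paired it with the wrong arm pose. I measured it again before gripping.
- Just after parking, the networks read the T-bar's centre about 3 mm low, at 120 mm.
- The top camera's last "socket" report was really the plunger, so I ignored it.

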